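# Open the parts cage and hold its gate wide

## Robot

A 7-joint arm with a two-finger parallel gripper is mounted at the origin on the work surface. World frame = base frame: x ahead of the robot, y to its left, z up, the work surface at z = 0. Lengths are in m, angles in rad, forces in N, time in s.
With the tool pointing down it reaches from about 0.425 to 0.95 m from the base axis. Payload 16.7 kg.
Tool frame: the origin (TCP) lies between the finger pads; the fingertips stand 8 mm ahead of it and the grasp point (between the pads) lies 11 mm behind it; z points along the fingers, y is the line along which they close (so a half turn about z gives the same grasp; the last joint's range is limited). The gripper opens to 94 mm and grips with 3 to 60 N. Pads are 16 mm wide; open, the fingers measure 119 mm over their backs; the gripper's body (75 mm by 177 mm) begins 78 mm behind the grasp point.
Start: joints at [1.052, 0.426, 0.074, 1.606, -0.034, 1.111, -0.067], TCP at [0.244, -0.629, 0.213] pointing down, gripper open.
Joint ranges: [-2.85, 2.85], [-0.5, 2.14], [-1.23, 1.37], [0.21, 2.46], [-1.02, 4.16], [0.16, 2.05], [-2.73, 2.73]. Speed limits (rad/s): [1.89, 1.89, 2.39, 2.39, 3.01, 3.01, 3.01].

## Interface

Orientations are given as a rotation vector (axis times angle).
In Python, from cell import get_obs, snapshot, camera_model, job_done gives the robot as it stands.
- The arm moves only by the shell command python3 -m crank 'ROWS' [FORCE]. ROWS is JSON, one flat list of numbers, 7 for each row, row after row: the shift along the tool's x, y, z in units of 50 mm (1.0 is 50 mm), then the turn, a rotation vector about the tool's x, y, z in units of 5 degrees (1.0 is 5 degrees), then the gripper's target within -1 to 1 (shut at 1, half-way at 0, fully open at -1). A call has exactly 10 rows; each row is the pose to reach, as a shift and turn from the pose commanded when the call began, along the tool's axes at that moment; what a row does not reach only later rows make up. A row lasts 1/8 s, in which the tool goes at most 62.5 mm and 10.7 degrees, less where a joint would pass 70% of its speed; a pose out of reach is approached as far as the arm can. A call with a gripper value outside its range is refused whole. The fingers move at their own pace and stop on an object; FORCE is the grip in N (left out, the last holds). Time passes only in rows, so rows that repeat a pose let the fingers close, or fill a call up. It gives the time, the measured TCP pose, the force, the opening and the grip force at its end, in the units of the state.
- get_obs(): the state, without advancing time (a new reading comes with each control period).
- snapshot(name): name is "scene" or "top"; returns (picture, depth): 400x640x3 uint8, red, green, blue; 400x640 float32, m along the optical axis (not along the pixel's ray), 0 where there is no reading.
- camera_model(name): a dict with "vfov" (degrees; the focal length in pixels is half the picture's height over the tangent of half this angle, whatever the lens; pixels are square), "cx", "cy" (the principal point, pixels), "k1" (the pictures are not rectified: a ray, as slopes to the right and down, at radius r is drawn at 1 + k1 r^2 times it, then the intrinsics apply), "world_from_camera" (4x4, takes a point from camera to world coordinates). Camera axes: x right, y up, looking along -z (the intrinsics and any distortion apply to the point x, -y, -z); pixel columns grow to the right and rows downward; lengths in m; the calibration is good to about 2 mm. A picture is of the moment at which its call begins. camera_model takes no time and is no camera call.
- job_done(): hands the job in; it is judged then, once.
The state is a dict: "time_s": time; "joint_positions": joint angles; "joint_vel": joint speeds; "joint_efforts": joint torques, N m; "tcp_pos": TCP position; "eef_rot": TCP orientation; "ft_force": force on the tool from outside, world axes, zero at the start; "moment": the same for the moment, N m; "opening": finger opening in m; "grip_force": force on a finger pad.
Only numpy, scipy, OpenCV 4.12 (cv2) and the standard library are available. Lean on these libraries where they do the work, as an engineer would, in place of code of your own. Each camera call takes 0.05 s, during which the arm holds its last target. There are 200 camera calls.

## Task

On the bike-shop bench, unlock the wire parts cage: first squeeze its round-pin catch fully together between the two fingers, and only then squeeze the flat-paddle catch fully together in the same way; leave the other things on the bench where they are. Then take the gate by its upright round handle, swing it out past the click of its detent until it stands wide open, about square to the cage front, and finish still holding it there by the handle, because its spring would pull it shut.

Things in the scene. Friction and masses are not known exactly. Their poses are not given: they have to be found in the camera images.
- cage: fixed wire cage, 226 mm wide (y), 275 deep (x), top rail 122 high, crankset inside. Origin on the bench under the middle of the shut gate; x points from the gate into the cage, y along the shut gate from hinge to free end, z up. Turned differently each time: the gate looks roughly to world -y, free end nearest the robot. The catches stand in a row on the front top rail, 30 mm behind the gate plane
- pin_near: near tab of the round-pin catch (the catch nearer the gate's free end, its middle at y = +65 mm in the cage frame): upright steel pin, 12 mm diameter, standing from 126 to 172 mm above the bench; origin on its axis 160 mm above the bench. Beside all tabs, gate lugs and catch tongues reach up to 139 mm above the bench: keep fingertips above that
- pin_far: far tab of the round-pin catch: an equal pin, about 42 mm from the near one (axis to axis) towards the hinge, 54 mm over both. Squeezed together, the two geared tabs slide 9 mm each, along the cage's y, to their stops (36 mm over both). Some 6 N of friction, no spring: they stay where left. A tongue bars the gate until squeezed home. Origin as the near one's
- paddle_near: near tab of the flat-paddle catch (the catch nearer the hinge, its middle at y = -35 mm in the cage frame): upright flat steel paddle, 10 mm thick along the squeeze, 28 mm wide, standing from 126 to 172 mm above the bench; origin on its upright middle line 160 mm above the bench
- paddle_far: far tab of the flat-paddle catch: an equal paddle, about 42 mm from the near one (middle to middle) towards the hinge, 52 mm over both. Squeezed together, both slide 9 mm each to their stops (34 mm over both) and stay there, just as the pins do. A tongue too bars the gate. Origin as the near one's
- gate_handle (a point): the gate's handle: an upright black round post of 16 mm diameter on the gate, from 88 to 160 mm above the bench, 50 mm in front of the gate plane and 140 mm from the hinge along the gate (149 mm from the hinge axis); the point is on its axis, 130 mm above the bench. It turns with the gate.
- gate_hinge (a point): point on the gate's upright hinge axis, 130 mm above the bench, at the far end of the gate
- gate: the swinging wire gate that carries the handle, 200 mm long, 118 mm high, about 0.75 kg; origin at bench height on its hinge axis, y axis along it to the free end, handle on its -x side
- gate_angle (a joint): gate angle, rad: 0 shut, growing as it swings out of the cage front (anticlockwise from above), stop at 1.75. A spring pulls it shut at all angles: about 2 N at the handle when shut, 6.5 N at 1.45 rad. A detent on the hinge resists from about 0.3 to 0.6 rad (some 5 N more at the handle). Wide open is more than 1.25 rad
- pin_catch (a joint): how far the round-pin catch is squeezed, in m: 0 shut, 0.009 home (each tab's travel)
- paddle_catch (a joint): how far the flat-paddle catch is squeezed, in m: 0 shut, 0.009 home (each tab's travel)
- spray_can: bystander: spray can, 54 mm diameter, 190 mm tall, origin under its middle
- grease_jar: bystander: grease jar, 64 mm diameter, 55 mm tall, origin under its middle
- wrench: bystander: wrench lying on the bench, origin under its middle
- hub: bystander: bare wheel hub standing on end, 58 mm diameter, 90 mm tall, origin under its middle
- carton: bystander: small carton 90 x 120 x 60 mm, origin under its middle
- lockring: bystander: steel ring, 70 mm diameter, 10 mm thick, lying flat, origin under its middle

How it is judged:
By the outcome, as a careful person would: the job done as asked, in the order asked, and still so for the second after the job is handed in, while the arm keeps its last pose, push and grip.
It also fails if it takes over 51 s, if anything falls off the work surface, if the arm or the gripper's body presses on something with over 40 N, if the wrist force passes 120 N, or if a joint passes its speed limit or range.

## Working session

There is one attempt and no reset: what is moved stays moved. The work goes in short steps, Python scripts to look and compute and a shell command to move; the robot and the scene stay as the last step left them, time stands still between calls to the robot, and variables do not carry over. Pictures are saved under pics/ and viewed, at most 10 in all, crops included, and the job is handed in when it is done.

```bash
ls; mkdir -p pics
cat > h.py <<'E'
import numpy as np, cv2
from cell import *
from scipy.spatial.transform import Rotation as R
def pix2ray(m,u,v):
    f=200/np.tan(np.radians(m['vfov'])/2)
    xd,yd=(u-m['cx'])/f,(v-m['cy'])/f
    x,y=xd,yd
    for _ in range(20):
        s=1+m['k1']*(x*x+y*y); x,y=xd/s,yd/s
    T=np.array(m['world_from_camera'])
    return T[:3,3],T[:3,:3]@np.array([x,-y,-np.ones_like(x)])
def onplane(m,u,v,z):
    o,d=pix2ray(m,float(u),float(v)); return o+d*(z-o[2])/d[2]
def cloud(m,dep):
    v,u=np.mgrid[:400,:640].astype(float)
    o,d=pix2ray(m,u.ravel(),v.ravel())
    return (o[:,None]+d*dep.ravel()).T.reshape(400,640,3)
E
python3 - <<'E'
from h import *
for n in('scene','top'):
    p,d=snapshot(n); cv2.imwrite(f'pics/{n}0.png',p[:,:,::-1]); np.save(f'{n}d.npy',d); m=camera_model(n); print(n,m)
print(get_obs())
E
```

```text
pics
scene {'vfov': 53.92804212864691, 'cx': 320.17142813787734, 'cy': 192.25608605969168, 'k1': -0.05770898747029044, 'world_from_camera': array([[-0.71429551, -0.48337022,  0.50609796,  1.0802301 ],
       [ 0.69980308, -0.50116304,  0.50902972,  0.36757615],
       [ 0.00758778,  0.71776656,  0.69624248,  0.75321645],
       [ 0.        ,  0.        ,  0.        ,  1.        ]])}
top {'vfov': 42.572243530305876, 'cx': 319.2072295851591, 'cy': 200.885549411306, 'k1': 0.010470141947645223, 'world_from_camera': array([[ 0.01448642,  0.99274068, -0.11939886,  0.4763295 ],
       [-0.99983023,  0.01574172,  0.00957695, -0.11722605],
       [ 0.01138697,  0.11923985,  0.99280018,  1.31887368],
       [ 0.        ,  0.        ,  0.        ,  1.        ]])}
{'time_s': 0.1, 'joint_positions': array([ 1.05148311,  0.42664758,  0.07387549,  1.60651846, -0.03409038,
        1.11077284, -0.0671043 ]), 'joint_vel': array([-7.33163921e-04, -5.27051621e-04,  5.56617777e-04, -1.94617057e-03,
       -3.54048393e-04,  1.10583974e-03,  5.53845011e-05]), 'joint_efforts': array([ 5.02320036e-03, -9.37476540e+01,  3.67525801e+00, -4.55041194e+01,
       -4.87047317e-02,  1.68407976e-02,  6.58551699e-05]), 'tcp_pos': array([ 0.24380173, -0.62904308,  0.21287173]), 'eef_rot': array([-3.08702478e+00, -5.77324853e-01,  4.54806253e-04]), 'ft_force': array([ 0.10255806,  0.13458224, -0.90726693]), 'moment': array([0.03128374, 0.01433095, 0.03585095]), 'grip_force': 0.0, 'opening': 0.09375869551352471}
```

View pics/scene0.png

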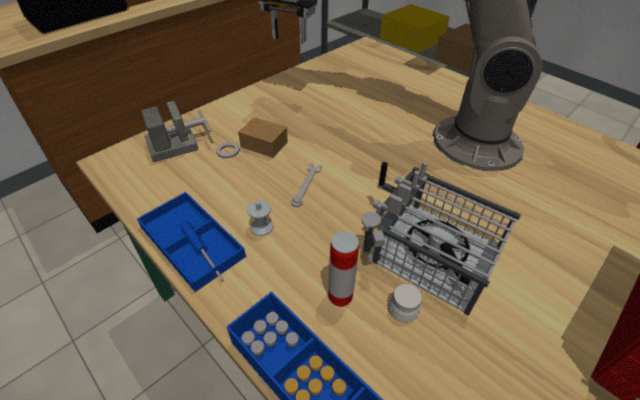

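View pics/top0.png

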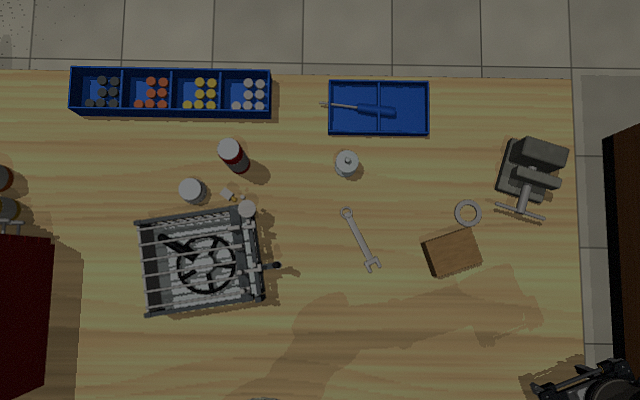

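The scene view shows the cage at about (445,235), its handle at (383,175) and the catches at about (400,200). The top view shows the cage at (200,262), the handle at (275,266), the hinge end near (247,208) and the spray can at (233,155). I'll zoom in on both.

Run:
```python
from h import *
a=cv2.imread('pics/scene0.png')[150:320,340:530]; b=cv2.imread('pics/top0.png')[185:330,125:295]
a=cv2.resize(a,None,fx=3.5,fy=3.5,interpolation=cv2.INTER_CUBIC)[:595]
b=cv2.resize(b,None,fx=4,fy=4,interpolation=cv2.INTER_CUBIC)
cv2.imwrite('pics/a.png',a);cv2.imwrite('pics/b.png',b)
d=np.load('topd.npy');P=cloud(camera_model('top'),d)
m=(P[...,2]>.145)&(P[...,2]<.18); m[:, 320:]=0; m[330:]=0
n,l,s,c=cv2.connectedComponentsWithStats(m.astype(np.uint8))
for i in range(1,n):
  if s[i,4]>=3: q=P[l==i]; print('top',c[i].round(1),s[i,4],q.mean(0).round(4),q.min(0).round(3),q.max(0).round(3))
P=cloud(camera_model('scene'),np.load('scened.npy'))
m=(P[...,2]>.145)&(P[...,2]<.18); m[:,:340]=0;m[:150]=0;m[:,450:]=0
n,l,s,c=cv2.connectedComponentsWithStats(m.astype(np.uint8))
for i in range(1,n):
  if s[i,4]>=3: q=P[l==i]; print('sc',c[i].round(1),s[i,4],q.mean(0).round(4),q.min(0).round(3),q.max(0).round(3))
```

```text
top [234.8 157. ] 108 [0.7129 0.0658 0.1653] [0.701 0.051 0.146] [0.745 0.095 0.18 ]
top [234.2 227.4] 73 [0.5518 0.0612 0.1682] [0.546 0.049 0.146] [0.558 0.077 0.177]
top [ 14.2 282.4] 886 [0.4242 0.5406 0.1629] [0.322 0.535 0.145] [0.528 0.546 0.18 ]
top [236.6 245.7] 66 [0.5111 0.0541 0.1699] [0.506 0.042 0.151] [0.517 0.069 0.176]
top [275.4 264. ] 42 [ 0.4719 -0.0323  0.1594] [ 0.465 -0.04   0.146] [ 0.479 -0.025  0.166]
top [240.2 271.4] 33 [0.4545 0.0445 0.1674] [0.449 0.039 0.145] [0.46  0.051 0.177]
top [242.8 290.4] 33 [0.413  0.0375 0.1671] [0.407 0.033 0.148] [0.418 0.043 0.177]
sc [423.3 166.6] 54 [0.4158 0.0404 0.1608] [0.408 0.034 0.145] [0.422 0.045 0.173]
sc [384.3 165.7] 49 [ 0.4733 -0.0293  0.1546] [ 0.463 -0.038  0.145] [ 0.48  -0.022  0.161]
sc [415.2 176.4] 58 [0.4577 0.0472 0.1605] [0.45  0.04  0.145] [0.462 0.052 0.172]
sc [403.8 190.3] 143 [0.5145 0.0575 0.1615] [0.504 0.042 0.145] [0.52  0.07  0.172]
sc [395.  201.4] 144 [0.5551 0.0648 0.1611] [0.548 0.051 0.145] [0.56  0.077 0.173]
sc [348.8 259.6] 227 [0.7384 0.1001 0.1643] [0.714 0.087 0.145] [0.752 0.106 0.18 ]
```

View pics/a.png

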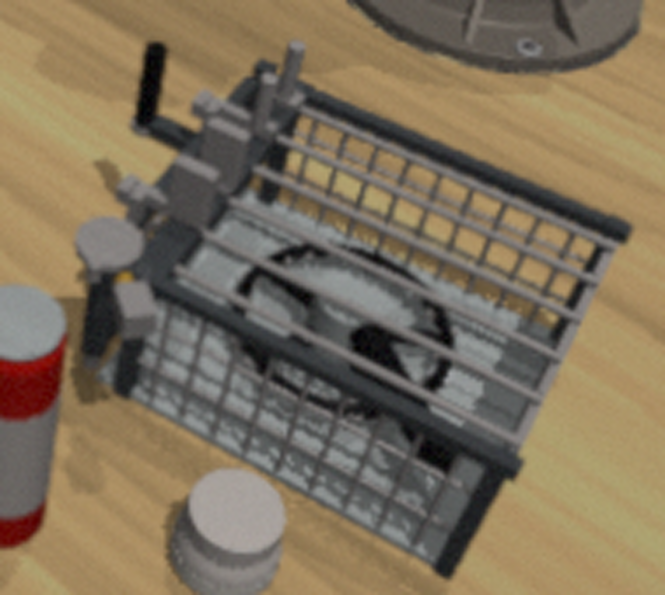

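View pics/b.png

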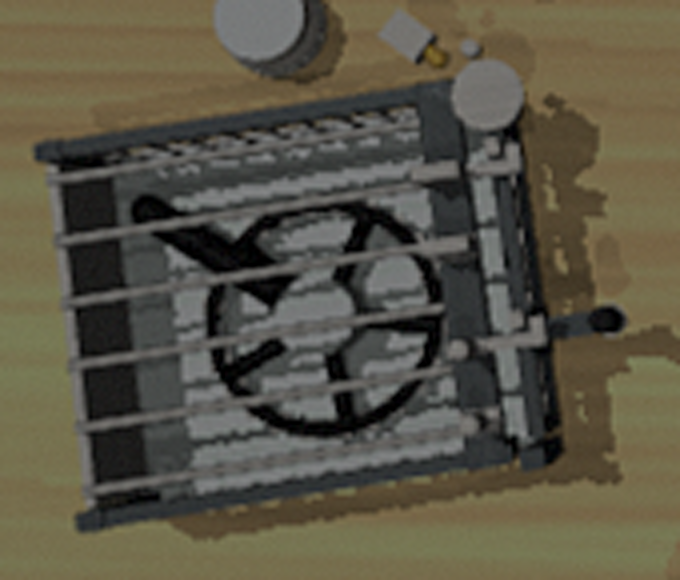

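The zoomed views show both pin tops, in top-view pixels at about (240,271) and (243,290). They also show both paddles, the handle, and a round disc on the hinge end. Next I need the disc's height and a helper that turns targets into rows.

```bash
cat >> h.py <<'E'
PIN=np.array([.4342,.0410]); PAD=np.array([.5330,.0587])
def rows(pts,o=None):
    "pts: world x,y,z,yaw(deg) of tool y; prints shift/turn units from current pose"
    o=o or get_obs(); R0=R.from_rotvec(o['eef_rot']); M=R0.as_matrix()
    for x,y,z,w in pts:
        w=np.radians(w); ty=np.array([np.cos(w),np.sin(w),0]); tz=np.array([0,0,-1.]); T=np.c_[np.cross(ty,tz),ty,tz]
        s=M.T@(np.array([x,y,z])-o['tcp_pos'])/.05; t=np.degrees((R0.inv()*R.from_matrix(T)).as_rotvec())/5
        print((x,y,z),s.round(3),t.round(2))
def st():
    o=get_obs(); ty=R.from_rotvec(o['eef_rot']).as_matrix()
    print('t',o['time_s'],'p',o['tcp_pos'].round(4),'yaw',np.degrees(np.arctan2(ty[1,1],ty[0,1])).round(2),'tz',ty[:,2].round(3),'op',round(o['opening'],4),'F',o['ft_force'].round(1),'q',o['joint_positions'].round(2))
E
python3 - <<'E'
from h import *
P=cloud(camera_model('top'),np.load('topd.npy'))
print('disk',P[202:215:3,241:254:4].reshape(-1,3).round(3).tolist())
m=(P[...,2]>.165)&(P[...,2]<.18)
for n,(u0,u1,v0,v1) in dict(pn=(238,248,285,296),pf=(235,246,266,277),an=(228,245,240,251),af=(226,243,222,233)).items():
    q=P[v0:v1,u0:u1][m[v0:v1,u0:u1]]; print(n,q.mean(0).round(4),len(q),((q.min(0)+q.max(0))/2).round(4))
st(); rows([(.46,-.42,.26,-40),(.52,-.12,.25,0),(.4342,.041,.25,10)])
E
```

```text
disk [[0.615, 0.055, 0.121], [0.615, 0.045, 0.121], [0.614, 0.035, 0.129], [0.615, 0.026, 0.126], [0.608, 0.054, 0.123], [0.608, 0.044, 0.125], [0.608, 0.035, 0.124], [0.608, 0.026, 0.121], [0.601, 0.054, 0.121], [0.6, 0.044, 0.128], [0.6, 0.035, 0.127], [0.601, 0.026, 0.125], [0.594, 0.054, 0.122], [0.593, 0.044, 0.126], [0.593, 0.035, 0.126], [0.594, 0.026, 0.121], [0.586, 0.053, 0.129], [0.586, 0.044, 0.127], [0.586, 0.034, 0.125], [0.587, 0.025, 0.125]]
pn [0.4128 0.0385 0.1703] 26 [0.4128 0.038  0.1711]
pf [0.4545 0.0453 0.1715] 25 [0.4543 0.0454 0.1714]
an [0.5113 0.0549 0.1716] 59 [0.5115 0.0552 0.1715]
af [0.5521 0.0626 0.1717] 58 [0.5514 0.0628 0.1712]
t 0.1 p [ 0.2438 -0.629   0.2129] yaw -68.81 tz [-0.     0.001 -1.   ] op 0.0938 F [ 0.1  0.1 -0.9] q [ 1.05  0.43  0.07  1.61 -0.03  1.11 -0.07]
(0.46, -0.42, 0.26) [ 5.543 -2.337 -0.941] [-0.01 -0.   -5.76]
(0.52, -0.12, 0.25) [ 8.83  -7.497 -0.735] [-1.000e-02 -1.000e-02 -1.376e+01]
(0.4342, 0.041, 0.25) [  8.394 -11.12   -0.731] [-1.000e-02 -1.000e-02 -1.576e+01]
```

```bash
python3 -m crank '[1.1,-0.5,-0.5,0,0,-1.2,-1, 2.2,-1,-0.9,0,0,-2.5,-1, 3.3,-1.5,-0.9,0,0,-3.7,-1, 4.4,-1.9,-0.9,0,0,-4.8,-1, 5.5,-2.3,-0.9,0,0,-5.8,-1, 6.1,-3.3,-0.9,0,0,-7.4,-1, 6.8,-4.3,-0.8,0,0,-9,-1, 7.4,-5.4,-0.8,0,0,-10.6,-1, 8.1,-6.5,-0.7,0,0,-12.2,-1, 8.83,-7.5,-0.7,0,0,-13.8,-1]'
python3 -c "
from h import *
st(); rows([(.4335,.0415,.25,10)])"
```

```text
time_s: 1.35
tcp_pos: [0.5191, -0.1206, 0.2483]
eef_rot: [-2.213, -2.23, 0.001]
ft_force: [1.3, -1.4, 0.4]
opening: 0.094
grip_force: 0.0
t 1.35 p [ 0.5191 -0.1206  0.2483] yaw 0.43 tz [-0. -0. -1.] op 0.094 F [ 1.3 -1.4  0.4] q [ 0.47  0.19 -0.41  1.86  0.08  1.11  0.04]
(0.4335, 0.0415, 0.25) [ 3.255 -1.688 -0.034] [-0.    0.   -1.91]
```

```bash
python3 -m crank '[1,-0.5,0,0,0,-0.6,-1, 2,-1,0,0,0,-1.2,-1, 3.25,-1.69,0,0,0,-1.9,-1, 3.25,-1.69,0.4,0,0,-1.9,-1, 3.25,-1.69,0.8,0,0,-1.9,-1, 3.25,-1.69,0.8,0,0,-1.9,-1, 3.25,-1.69,0.8,0,0,-1.9,-1, 3.25,-1.69,0.8,0,0,-1.9,-1, 3.25,-1.69,0.8,0,0,-1.9,-1, 3.25,-1.69,0.8,0,0,-1.9,-1]'
python3 -c "
from h import *
st(); rows([(.4335,.0415,.152,10)])
p,d=snapshot('scene'); cv2.imwrite('pics/c.png',cv2.resize(p[60:260,340:540,::-1],None,fx=3,fy=3,interpolation=2))"
```

```text
time_s: 2.6
tcp_pos: [0.4345, 0.0397, 0.2087]
eef_rot: [2.026, 2.401, 0.0]
ft_force: [-0.5, 0.7, 1.2]
opening: 0.094
grip_force: 0.0
t 2.6 p [0.4345 0.0397 0.2087] yaw 9.68 tz [ 0.  0. -1.] op 0.094 F [-0.5  0.7  1.2] q [ 0.31  0.07 -0.56  2.09  0.04  0.99 -0.11]
(0.4335, 0.0415, 0.152) [ 0.039 -0.015  1.134] [ 0.    0.   -0.06]
```

View pics/c.png

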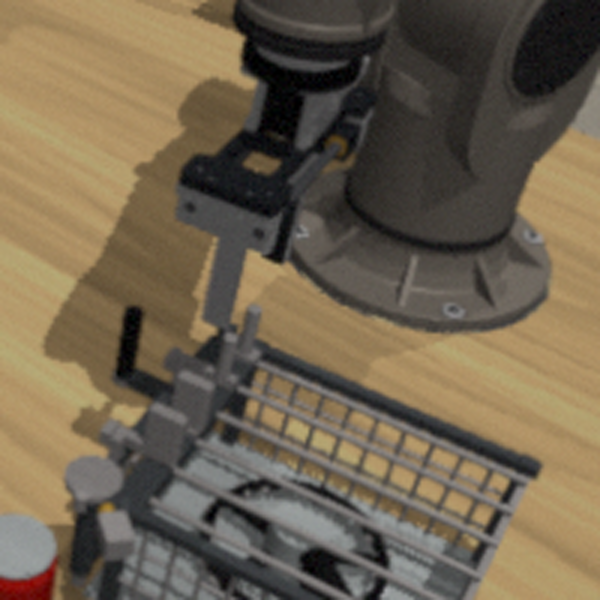

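The gripper is over the pins; in the crop the pins are at about (228,355) and (252,330), and the finger is at (222,290). I'll descend and squeeze.

```bash
python3 -m crank '[0.04,0,0.4,0,0,0,-1, 0.04,0,0.8,0,0,0,-1, 0.04,0,1.14,0,0,0,-1, 0.04,0,1.14,0,0,0,-1, 0.04,0,1.14,0,0,0,0, 0.04,0,1.14,0,0,0,0.2, 0.04,0,1.14,0,0,0,1, 0.04,0,1.14,0,0,0,1, 0.04,0,1.14,0,0,0,1, 0.04,0,1.14,0,0,0,1]' 40
python3 -c "
from h import *
st();p,d=snapshot('scene'); cv2.imwrite('pics/d.png',cv2.resize(p[60:260,340:540,::-1],None,fx=3,fy=3,interpolation=2))"
```

```text
time_s: 3.9
tcp_pos: [0.4331, 0.0415, 0.1513]
eef_rot: [-2.025, -2.4, 0.003]
ft_force: [-6.5, -1.0, 5.7]
opening: 0.0374
grip_force: 3.2
t 3.9 p [0.4331 0.0415 0.1513] yaw 9.68 tz [-0.002 -0.001 -1.   ] op 0.0374 F [-6.5 -1.   5.7] q [ 0.29  0.15 -0.57  2.16  0.1   0.87 -0.18]
```

```bash
python3 -m crank '[0,0,0,0,0,0,1, 0,0,0,0,0,0,1, 0,0,0,0,0,0,1, 0,0,0,0,0,0,1, 0,0,0,0,0,0,1, 0,0,0,0,0,0,1, 0,0,0,0,0,0,1, 0,0,0,0,0,0,1, 0,0,0,0,0,0,1, 0,0,0,0,0,0,1]' 40
python3 -c "
from h import *
st()"
```

```text
time_s: 5.2
tcp_pos: [0.4327, 0.0414, 0.1513]
eef_rot: [-2.025, -2.4, 0.004]
ft_force: [-9.8, -1.5, 8.3]
opening: 0.0346
grip_force: 40.0
t 5.2 p [0.4327 0.0414 0.1513] yaw 9.68 tz [-0.003 -0.001 -1.   ] op 0.0346 F [-9.8 -1.5  8.3] q [ 0.29  0.15 -0.57  2.16  0.1   0.87 -0.18]
```

```bash
python3 -m crank '[0,0,0,0,0,0,-0.5, 0,0,0,0,0,0,-0.5, 0,0,0,0,0,0,-0.5, 0,0,-0.6,0,0,0,-0.5, 0,0,-1.1,0,0,0,-0.6, 0,0.6,-1.1,0,0,0,-0.6, 0,1.3,-1.1,0,0,0,-0.6, 0,1.98,-1.1,0,0,0,-0.6, 0,1.98,-1.1,0,0,0,-0.6, 0,1.98,-1.1,0,0,0,-0.6]'
python3 -c "
from h import *
st(); rows([(.5313,.0587,.152,10)])
p,d=snapshot('top');P=cloud(camera_model('top'),d);m=(P[...,2]>.165)&(P[...,2]<.18)
for n,(u0,u1,v0,v1) in dict(pins=(232,248,262,298),).items():
    s=m[v0:v1,u0:u1].astype(np.uint8); k,l,st_,c=cv2.connectedComponentsWithStats(s)
    for i in range(1,k): print(P[v0:v1,u0:u1][l==i].mean(0).round(4),st_[i,4])
p2,d=snapshot('scene')
v=np.hstack([cv2.resize(p2[120:240,350:470],(480,480),interpolation=2)])
cv2.imwrite('pics/e.png',v[:,:,::-1])"
```

```text
time_s: 6.45
tcp_pos: [0.5311, 0.0584, 0.2062]
eef_rot: [-2.025, -2.401, 0.001]
ft_force: [-0.6, 1.1, 0.6]
opening: 0.0749
grip_force: 0.0
t 6.45 p [0.5311 0.0584 0.2062] yaw 9.7 tz [-0.001  0.    -1.   ] op 0.0749 F [-0.6  1.1  0.6] q [ 0.25  0.25 -0.56  1.9   0.15  1.03 -0.2 ]
(0.5313, 0.0587, 0.152) [0.005 0.006 1.084] [-0.01 -0.   -0.06]
```

View pics/e.png

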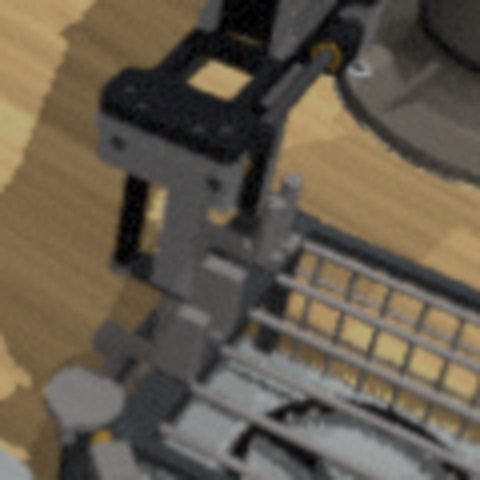

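The gripper is centred over the paddles, which are at about (185,340) and (215,285) in the crop. Both pins at (265,225) and (290,205) now stand close together. I'll check their spacing before squeezing the paddles.

```bash
python3 -c "
from h import *
p,d=snapshot('scene');P=cloud(camera_model('scene'),d)
y=np.array([-.9848,-.1736]); 
m=(P[...,2]>.145)&(P[...,2]<.174)&(P[...,0]<.47)&(P[...,0]>.38)&(P[...,1]>.02)&(P[...,1]<.06)
q=P[m]; s=q[:,:2]@y; print(len(q), np.percentile(s,[1,99]), np.histogram(s,12))"
```

```text
101 [-0.45294176 -0.41908994] (array([24, 17, 11,  3,  1,  0,  0,  0, 15, 20,  4,  6]), array([-0.45369168, -0.45071492, -0.44773816, -0.44476141, -0.44178465,
       -0.43880789, -0.43583113, -0.43285437, -0.42987761, -0.42690085,
       -0.42392409, -0.42094733, -0.41797057]))
```

```bash
python3 -m crank '[0,0,0.4,0,0,-0.06,-0.6, 0,0,0.8,0,0,-0.06,-0.6, 0,0,1.08,0,0,-0.06,-0.6, 0,0,1.08,0,0,-0.06,-0.6, 0,0,1.08,0,0,-0.06,0.2, 0,0,1.08,0,0,-0.06,1, 0,0,1.08,0,0,-0.06,1, 0,0,1.08,0,0,-0.06,1, 0,0,1.08,0,0,-0.06,1, 0,0,1.08,0,0,-0.06,1]' 40
python3 -m crank '[0,0,0,0,0,0,1, 0,0,0,0,0,0,1, 0,0,0,0,0,0,1, 0,0,0,0,0,0,1, 0,0,0,0,0,0,1, 0,0,0,0,0,0,1, 0,0,0,0,0,0,1, 0,0,0,0,0,0,1, 0,0,0,0,0,0,1, 0,0,0,0,0,0,1]' 40
python3 -c "
from h import *
st()"
```

```text
time_s: 7.85
tcp_pos: [0.5313, 0.0582, 0.1526]
eef_rot: [-2.02, -2.406, 0.001]
ft_force: [-5.9, -1.1, 5.3]
opening: 0.0334
grip_force: 40.0
time_s: 9.1
tcp_pos: [0.5313, 0.0582, 0.1527]
eef_rot: [-2.02, -2.406, 0.001]
ft_force: [-5.2, -0.4, 5.3]
opening: 0.0332
grip_force: 40.0
t 9.1 p [0.5313 0.0582 0.1527] yaw 9.97 tz [-0.001 -0.    -1.   ] op 0.0332 F [-5.2 -0.4  5.3] q [ 0.23  0.31 -0.55  1.95  0.2   0.93 -0.24]
```

```bash
python3 -m crank '[0,0,0,0,0,0,-0.6, 0,0,0,0,0,0,-0.6, 0,0,0,0,0,0,-0.6, 0,0,-0.6,0,0,0,-0.6, 0,0,-1.1,0,0,0,-0.6, -0.8,-0.7,-1.1,0,0,0,-0.4, -1.58,-1.46,-1.1,0,0,0,-0.4, -1.58,-1.46,-1.1,0,0,0,-0.4, -1.58,-1.46,-1.1,0,0,0,-0.4, -1.58,-1.46,-1.1,0,0,0,-0.4]'
python3 -c "
from h import *
st(); rows([(.4712,-.0325,.128,10)])
p,d=snapshot('scene'); cv2.imwrite('pics/f.png',cv2.resize(p[60:260,320:520,::-1],None,fx=3,fy=3,interpolation=2))"
```

```text
time_s: 10.35
tcp_pos: [0.4741, -0.031, 0.2075]
eef_rot: [-2.018, -2.408, -0.001]
ft_force: [-0.5, 0.3, 0.9]
opening: 0.066
grip_force: 0.0
t 10.35 p [ 0.4741 -0.031   0.2075] yaw 10.07 tz [ 0.     0.001 -1.   ] op 0.066 F [-0.5  0.3  0.9] q [ 0.42  0.14 -0.53  2.02  0.08  1.    0.03]
(0.4712, -0.0325, 0.128) [-0.019 -0.062  1.591] [ 0.   -0.01  0.01]
```

View pics/f.png

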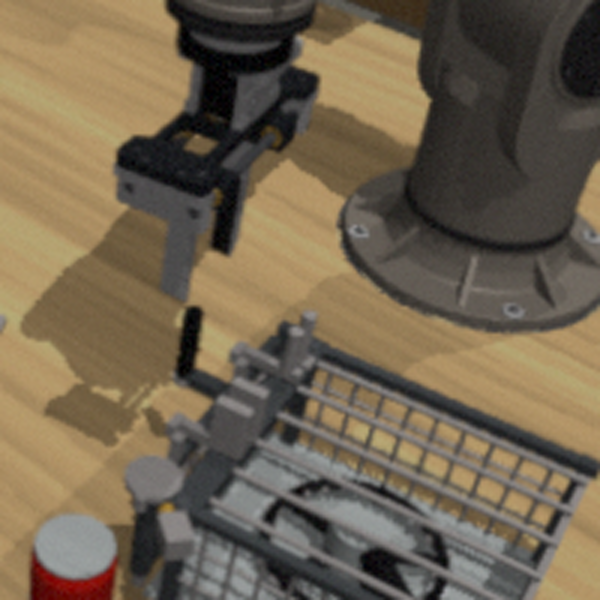

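Both catches look closed up, with pins at about (295,345) and paddles at (240,410). The open fingers at (180,260) and (225,210) straddle the handle at (190,340). I'll descend and grip it.

```bash
python3 -m crank '[-0.02,-0.05,0.4,0,0,0,-0.4, -0.02,-0.05,0.9,0,0,0,-0.4, -0.02,-0.05,1.3,0,0,0,-0.4, -0.02,-0.05,1.59,0,0,0,-0.4, -0.02,-0.05,1.59,0,0,0,0.3, -0.02,-0.05,1.59,0,0,0,1, -0.02,-0.05,1.59,0,0,0,1, -0.02,-0.05,1.59,0,0,0,1, -0.02,-0.05,1.59,0,0,0,1, -0.02,-0.05,1.59,0,0,0,1]' 60
python3 -m crank '[0,0,0,0,0,0,1, 0,0,0,0,0,0,1, 0,0,0,0,0,0,1, 0,0,0,0,0,0,1, 0,0,0,0,0,0,1, 0,0,0,0,0,0,1, 0,0,0,0,0,0,1, 0,0,0,0,0,0,1, 0,0,0,0,0,0,1, 0,0,0,0,0,0,1]'
python3 - <<'E'
from h import *
st()
o=get_obs();M=R.from_rotvec(o['eef_rot']).as_matrix()
h=np.array([.600,.040]);p=o['tcp_pos'][:2];print(np.linalg.norm(p-h))
def arc(a0,degs):
    for d in degs:
        c,s=np.cos(np.radians(d)),np.sin(np.radians(d)); q=h+np.array([[c,-s],[s,c]])@(p-h)
        print(d,(M.T@np.r_[q-p,0]/.05).round(3)[:2],-d/5)
arc(0,range(3,36,3))
E
```

```text
time_s: 11.65
tcp_pos: [0.4708, -0.0337, 0.1281]
eef_rot: [-2.02, -2.406, 0.001]
ft_force: [-3.5, -0.6, 5.3]
opening: 0.0152
grip_force: 60.0
time_s: 12.9
tcp_pos: [0.4708, -0.0337, 0.1281]
eef_rot: [-2.02, -2.406, 0.001]
ft_force: [-3.6, -0.4, 6.1]
opening: 0.0153
grip_force: 60.0
t 12.9 p [ 0.4708 -0.0337  0.1281] yaw 9.98 tz [-0.001 -0.    -1.   ] op 0.0153 F [-3.6 -0.4  6.1] q [ 0.39  0.24 -0.51  2.11  0.16  0.83 -0.04]
0.14868612000380332
3 [-0.145  0.056] -0.6
6 [-0.287  0.12 ] -1.2
9 [-0.426  0.191] -1.8
12 [-0.56  0.27] -2.4
15 [-0.69   0.355] -3.0
18 [-0.816  0.447] -3.6
21 [-0.937  0.546] -4.2
24 [-1.052  0.65 ] -4.8
27 [-1.161  0.761] -5.4
30 [-1.265  0.877] -6.0
33 [-1.363  0.998] -6.6
```

```bash
python3 -m crank '[-0.145,0.056,0,0,0,-0.6,1, -0.287,0.12,0,0,0,-1.2,1, -0.426,0.191,0,0,0,-1.8,1, -0.56,0.27,0,0,0,-2.4,1, -0.69,0.355,0,0,0,-3,1, -0.816,0.447,0,0,0,-3.6,1, -0.937,0.546,0,0,0,-4.2,1, -1.052,0.65,0,0,0,-4.8,1, -1.161,0.761,0,0,0,-5.4,1, -1.161,0.761,0,0,0,-5.4,1]'
python3 - <<'E'
from h import *
st(); p=get_obs()['tcp_pos'][:2]-np.array([.6,.04]); print(np.linalg.norm(p))
E
```

```text
time_s: 14.15
tcp_pos: [0.5181, -0.084, 0.1281]
eef_rot: [-1.401, -2.81, 0.001]
ft_force: [-6.3, 1.3, 9.6]
opening: 0.0149
grip_force: 60.0
t 14.15 p [ 0.5181 -0.084   0.1281] yaw 37.02 tz [-0.002  0.    -1.   ] op 0.0149 F [-6.3  1.3  9.6] q [ 0.51  0.33 -0.55  1.99  0.23  0.88  0.48]
0.1486313485062125
```

```bash
python3 -m crank '[-0.145,0.056,0,0,0,-0.6,1, -0.287,0.12,0,0,0,-1.2,1, -0.426,0.191,0,0,0,-1.8,1, -0.56,0.27,0,0,0,-2.4,1, -0.69,0.355,0,0,0,-3,1, -0.816,0.447,0,0,0,-3.6,1, -0.937,0.546,0,0,0,-4.2,1, -1.052,0.65,0,0,0,-4.8,1, -1.161,0.761,0,0,0,-5.4,1, -1.265,0.877,0,0,0,-6,1]'
python3 -m crank '[-0.145,0.056,0,0,0,-0.6,1, -0.287,0.12,0,0,0,-1.2,1, -0.426,0.191,0,0,0,-1.8,1, -0.56,0.27,0,0,0,-2.4,1, -0.69,0.355,0,0,0,-3,1, -0.816,0.447,0,0,0,-3.6,1, -0.937,0.546,0,0,0,-4.2,1, -1.052,0.65,0,0,0,-4.8,1, -1.161,0.761,0,0,0,-5.4,1, -1.265,0.877,0,0,0,-6,1]'
python3 - <<'E'
from h import *
st(); p=get_obs()['tcp_pos'][:2]-np.array([.6,.04]); print(np.linalg.norm(p))
p,d=snapshot('scene'); cv2.imwrite('pics/g.png',p[:,:,::-1])
E
```

```text
time_s: 15.4
tcp_pos: [0.5916, -0.1083, 0.1282]
eef_rot: [-0.624, -3.078, 0.0]
ft_force: [-4.6, 1.6, 6.9]
opening: 0.0152
grip_force: 60.0
time_s: 16.65
tcp_pos: [0.6667, -0.0928, 0.1282]
eef_rot: [0.193, -3.134, 0.001]
ft_force: [-7.1, 0.3, 8.2]
opening: 0.0148
grip_force: 60.0
t 16.65 p [ 0.6667 -0.0928  0.1282] yaw 97.06 tz [-0.001 -0.    -1.   ] op 0.0148 F [-7.1  0.3  8.2] q [ 0.55  0.6  -0.71  1.65  0.44  1.06  1.39]
0.14862551517879463
```

View pics/g.png

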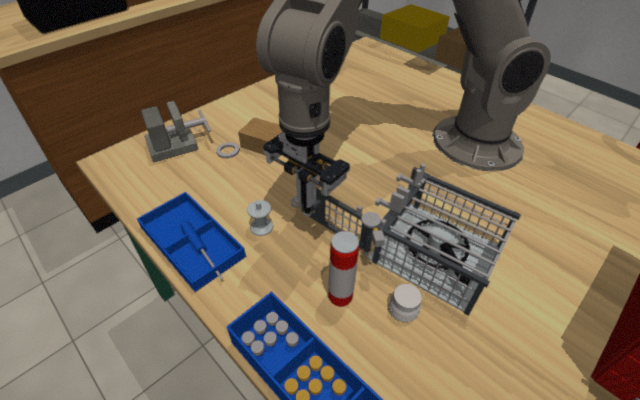

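The picture shows the gate standing out square, from its hinge at about (370,225) to the free end near (305,195). The gripper holds the handle at about (308,180), and the can, jar, hub, carton and ring are where they were. I'll let it settle for one call, then hand in.

```bash
python3 -m crank '[0,0,0,0,0,0,1, 0,0,0,0,0,0,1, 0,0,0,0,0,0,1, 0,0,0,0,0,0,1, 0,0,0,0,0,0,1, 0,0,0,0,0,0,1, 0,0,0,0,0,0,1, 0,0,0,0,0,0,1, 0,0,0,0,0,0,1, 0,0,0,0,0,0,1]' && python3 -c "
from cell import *
print(job_done())"
```

```text
time_s: 17.95
tcp_pos: [0.6666, -0.0929, 0.1282]
eef_rot: [0.191, -3.135, 0.001]
ft_force: [-7.5, -0.1, 8.2]
opening: 0.0153
grip_force: 60.0
the job is handed in; nothing more can be done
None
```

I squeezed the pin catch home, then the paddle catch, and swung the gate out to about 87° (1.52 rad). I handed the job in at 17.95 s with the gripper still holding the handle at 60 N; no verdict came back.

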